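# Eject a turned spindle from its nest and stand it in the rack

## Task

Press the tab of the nest's rocker gently but firmly down onto its stop, and keep that firm pressure (about 15 N, never over 25 N) for a second so that the other end tips the spindle up out of its guide. Then draw the spindle out by its raised spigot and stand it, fully home, in a free hole of the rack without dropping or forcing it. Leave everything else where it is.

Things in the scene. Friction and masses are not known exactly. Their poses are not given: they have to be found in the camera images.
- nest: fixed ejector nest on the bench: a grey base plate 235 x 74 x 12 mm carrying a low pivot (45 mm up) and, on its +x end, a square steel guide (49 x 49 mm outside, 28.5 mm opening, top 106 mm above the bench) in which the spindle stands. Origin: underside, below the pivot; x points from the tab end to the guide, z up. It may stand on the left or the right, with any yaw within 0.5 rad
- guide_mouth (a point): centre of the guide's opening at the level of its top, 106 mm above the bench, 74 mm from the pivot along the nest's x
- tab (a point): centre of the top face of the tab, a flat steel plate 40 x 36 mm and 8 mm thick on the rocker's free end, 75 mm from the pivot on the nest's -x side. At rest it slopes up 0.2 rad and this point is 64 mm above the bench; it sinks as it is pressed. Moving the tab takes 2 to 6 N
- stop_foot (a point): point on the base plate (12 mm above the bench) under the tab, at the foot of the rubber-buffered stop screw. The screw's height differs every time: the tab sinks between about 18 and 34 mm before it meets the buffer. From there the buffer yields 1 mm for every further 4 N, for at most 7 mm, then it is rigid
- rocker (a joint): angle of the rocker, rad: 0 at rest (spindle down), growing as the tab is pressed and the nose under the spindle rises (75 mm arm either side, so the spindle rises as much as the tab sinks). Stiff hinge: it stays where it is left and carries the spindle, but sinks if the spindle is pushed down with more than about 1 N
- spindle: plain turned aluminium spindle: lower body 26 mm diameter and 40 mm tall, above it a spigot 20 mm diameter and 26 mm tall, 66 mm in all, about 0.11 kg (up to a third more or less). Stands in the nest's guide with about 1 mm play, its top then 2 mm below the guide's top, so that it cannot be gripped until tipped up. Origin: centre of its underside, z towards the spigot
- rack: fixed grey plastic rack, 60 x 230 x 45 mm with four blind holes in a row along its y, 55 mm apart, each 29 mm diameter, 35 mm deep, slightly chamfered. Origin: centre of the underside; its yaw varies within 0.35 rad
- rack_hole0 (a point): centre of the mouth of rack hole 0, 45 mm above the bench (35 mm deep): taken by a parked spindle
- rack_hole1 (a point): centre of the mouth of rack hole 1, 45 mm above the bench (35 mm deep): free
- rack_hole2 (a point): centre of the mouth of rack hole 2, 45 mm above the bench (35 mm deep): taken by a parked spindle
- rack_hole3 (a point): centre of the mouth of rack hole 3, 45 mm above the bench (35 mm deep): free
- parked1: same kind of spindle standing in a rack hole: leave it there
- parked2: same kind of spindle standing in a rack hole: leave it there
- collar: bystander: loose steel ring, 38 mm outside, 12 mm high
- spanner: bystander: steel spanner, 150 mm, lying flat
- tub: bystander: tan open tub, 110 mm across, 85 mm high
- brush: bystander: hand brush, 200 mm, lying flat
- carton: bystander: cardboard carton, 100 x 140 x 60 mm
- jar: bystander: jar, 64 mm across, 90 mm high

How it is judged (in metres and radians):
On the way, in this order (a step that is already met when the one before it is completed fails the run):
1. the fingers hold the tab firmly (over 10 N) down on its stop for 0.5 s (contact force between the fingers and rocker above 10 N and value of joint rocker above 0.22 rad and height (world z) of spindle above 0.052 m), for 0.5 s.
2. the spindle is drawn clear of the guide (height (world z) of spindle above 0.107 m), for 0.1 s.
At the end, for the whole second after the job is handed in: the spindle from the nest stands at rest and upright (within 0.12 rad) in a free rack hole, within 6 mm of its centre and within 4 mm of the hole's floor ((horizontal distance between spindle and rack_hole0 below 0.006 m or horizontal distance between spindle and rack_hole1 below 0.006 m or horizontal distance between spindle and rack_hole2 below 0.006 m or horizontal distance between spindle and rack_hole3 below 0.006 m) and z of spindle in the frame of rack below 0.014 m and angle between spindle's own z axis and vertical below 0.12 rad and linear speed of spindle below 0.02 m/s); the robot touches nothing.
It fails at once if the tab is pressed with more than 25 N (contact force between the fingers and rocker above 25 N).
It fails at once if the spindle is dropped (falls faster than 0.6 m/s out of the fingers) (linear speed of spindle above 0.6 m/s and contact force between the fingers and spindle below 0.05 N).
It fails at once if the spindle is forced against the rack with more than 30 N (contact force between spindle and rack above 30 N).
It fails at once if a parked spindle leaves its place (moves over 15 mm) (distance of any of parked1, parked2 from where it was at the start of the episode above 0.015 m).
It fails at once if a bystander is moved by over 20 mm (distance of any of collar, spanner, tub, brush, carton, jar from where it was at the start of the episode above 0.02 m).
It also fails if it takes over 64 s, if anything falls off the work surface, if the arm or the gripper's body presses on something with over 40 N, if the wrist force passes 120 N, or if a joint passes its speed limit or range.

## Robot

A 6-joint arm with a two-finger parallel gripper is mounted at the origin on the work surface. World frame = base frame: x ahead of the robot, y to its left, z up, the work surface at z = 0. Lengths are in m, angles in degrees, forces in N, time in s.
With the tool pointing down it reaches from about 0.275 to 0.875 m from the base axis. Payload 12.5 kg.
Tool frame: the origin (TCP) lies midway between the tips of the shut fingers; the grasp point (between the pads) lies 19 mm behind it; z points along the fingers, y is the direction in which the jaws open and shut (so a half turn about z gives the same grasp; the last joint's range is limited). The gripper opens to 85 mm and grips with 20 to 120 N. Pads are 22 mm wide; open, the fingers measure 114 mm over their backs; the gripper's body (76 mm by 85 mm) begins 54 mm behind the grasp point. The pads swing forward as they close: fully open they stand 13 mm farther back than shut.
Start: joints at [59.553, 20.094, 94.641, -0, 65.266, -4.847], TCP at [0.238, 0.496, 0.193] pointing down, gripper open.
Joint ranges: [-157.81, 157.81], [-45, 120.19], [0.68, 151.7], [-89.99, 269.99], [4.06, 180], [-164.3, 164.3]. Speed limits (degrees/s): [127.2, 127.2, 159.86, 180, 180, 180].

## Interface

Orientations are given as a 3x3 rotation matrix whose columns are the frame's x, y, z axes.
In Python, from rig import * gives the robot as it stands.
- The arm moves only by the tool move_arm, never from a script. Its argument "motion" is a list of rows, each a list of 2 entries, a list of its own where there are three numbers: the shift along the tool's x, y, z in mm, then the turn, a rotation vector about the tool's x, y, z in degrees. In form: [[[x, y, z], [rx, ry, rz]], ...]. A call has 1 to 10 rows; each row is the pose to reach, as a shift and turn from the pose measured when the call began, along the tool's axes at that moment; what a row does not reach only later rows make up. A row lasts 1/12 s, in which the tool goes at most 41.7 mm and 7.16 degrees, less where a joint would pass 70% of its speed; a pose out of reach is approached as far as the arm can. A call with a gripper value outside its range is refused whole. "claw" is the gripper's target within -1 to 1 (shut at 1, half-way at 0, fully open at -1), set as the call begins (left out, the last holds). The fingers move at their own pace and stop on an object; "force" is the grip in N (left out, the last holds). Time passes only in rows, so rows that repeat a pose let the fingers close. It gives the time, the measured TCP pose, the force and the opening at its end, in the units of the state.
- get_state(): the state, without advancing time (a new reading comes with each control period).
- camera(name): name is "side" or "top" or "wrist"; returns the picture (480x640x3 uint8, blue, green, red); there is no depth.
- get_calibration(name): a dict with "K" (3x3 intrinsics, pixels), "pose" (4x4, takes a point from camera to world coordinates). Camera axes: x right, y up, looking along -z (the intrinsics and any distortion apply to the point x, -y, -z); pixel columns grow to the right and rows downward; lengths in m; the calibration is good to about 2 mm. A picture is of the moment at which its call begins: read the wrist's pose just before it. get_calibration takes no time and is no camera call; for the wrist camera it gives the pose at the moment of the call.
- hand_in(): hands the job in, once; it reports no verdict.
The state is a dict: "time_s": time; "qpos": joint angles; "dq": joint speeds; "tau": joint torques, N m; "position": TCP position; "ee_rot": TCP orientation; "contact_force": force on the tool from outside, world axes, zero at the start; "moment": the same for the moment, N m; "opening": finger opening in m.
Only numpy, scipy, OpenCV 4.12 (cv2) and the standard library are available. Lean on these libraries where they do the work, as an engineer would, in place of code of your own. Each camera call takes 0.05 s, during which the arm holds its last target. There are 200 camera calls.

## Working session

There is one attempt and no reset: what is moved stays moved. The work goes in short steps, Python scripts to look and compute and a tool call to move; the robot and the scene stay as the last step left them, time stands still between calls to the robot, and variables do not carry over. Pictures are saved under pics/ and viewed, about 8 in all and at most 12, crops included, and the job is handed in when it is done.

Besides the shell and the picture viewer there is one more tool, called by a JSON object that holds its "name" and its "arguments", one argument or row to a line. move_arm: Moves the arm, as the interface text tells. Its arguments: {"type":"object","properties":{"motion":{"type":"array"},"claw":{"type":"number"},"force":{"type":"number"}},"required":["motion"]}

```bash
mkdir -p pics; ls; python3 - <<'E'
from rig import *
import cv2
for n in ("top","side"):
    cv2.imwrite(f"pics/{n}0.png",camera(n)); c=get_calibration(n); print(n,c)
s=get_state(); print({k:s[k] for k in("time_s","position","ee_rot","contact_force","opening")})
E
```

```text
pics
top {'K': array([[437.18585143,   0.        , 321.35996082],
       [  0.        , 437.18585143, 238.7155923 ],
       [  0.        ,   0.        ,   1.        ]]), 'pose': array([[ 0.01148846,  0.9910598 , -0.13292285,  0.41865817],
       [-0.99983409,  0.01326457,  0.01248409,  0.00669823],
       [ 0.01413565,  0.13275737,  0.99104776,  1.00191439],
       [ 0.        ,  0.        ,  0.        ,  1.        ]])}
side {'K': array([[463.65598501,   0.        , 312.03779345],
       [  0.        , 463.65598501, 239.38554405],
       [  0.        ,   0.        ,   1.        ]]), 'pose': array([[-0.94929511,  0.19925759, -0.24317731,  0.25912813],
       [-0.3138488 , -0.55541906,  0.77007051,  0.86809213],
       [ 0.01837709,  0.80734508,  0.58979336,  0.76003191],
       [ 0.        ,  0.        ,  0.        ,  1.        ]])}
{'time_s': 0.1, 'position': array([0.23745407, 0.49573063, 0.19251162]), 'ee_rot': array([[-9.01830182e-01,  4.32090332e-01, -5.17565812e-04],
       [ 4.32090635e-01,  9.01829745e-01, -8.90894126e-04],
       [ 8.18095053e-05, -1.02707055e-03, -9.99999469e-01]]), 'contact_force': array([1.77282881, 0.91611947, 0.04179585]), 'opening': 0.08562180559227703}
```

View pics/top0.png

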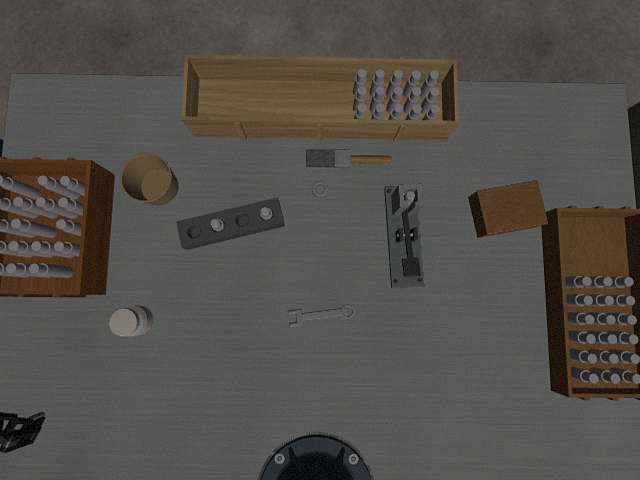

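View pics/side0.png

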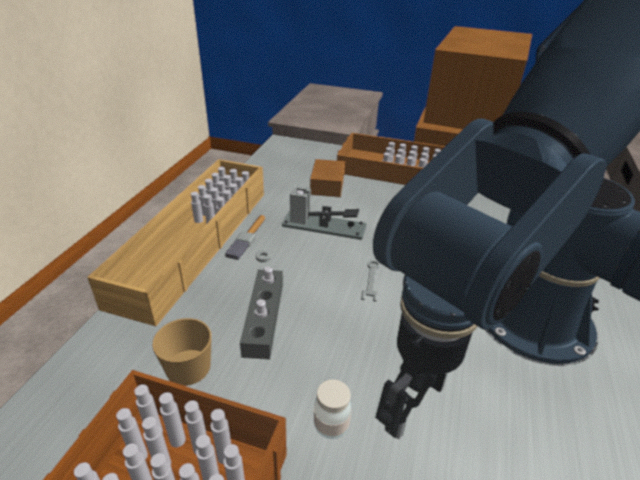

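The top view shows the nest near (405,236), with its guide at the far end (410,197) and the tab near (411,267). The rack spans (180,240) to (283,210), with parked spindles at (217,225) and (266,213) and free holes at about (194,232) and (242,219). Next I'll enlarge both.

```bash
python3 - <<'E'
import cv2,numpy as np
im=cv2.imread("pics/top0.png")
a=cv2.resize(im[175:295,365:445],None,fx=5,fy=5,interpolation=cv2.INTER_CUBIC)
b=cv2.resize(im[190:255,170:295],None,fx=3.2,fy=3.2,interpolation=cv2.INTER_CUBIC)
b=cv2.copyMakeBorder(b,0,600-b.shape[0],0,0,cv2.BORDER_CONSTANT)
o=np.hstack([a,b]); o=np.clip(o.astype(float)*1.6,0,255).astype(np.uint8); print(o.shape)
cv2.imwrite("pics/crop0.png",o)
E
```

```text
(600, 800, 3)
```

View pics/crop0.png

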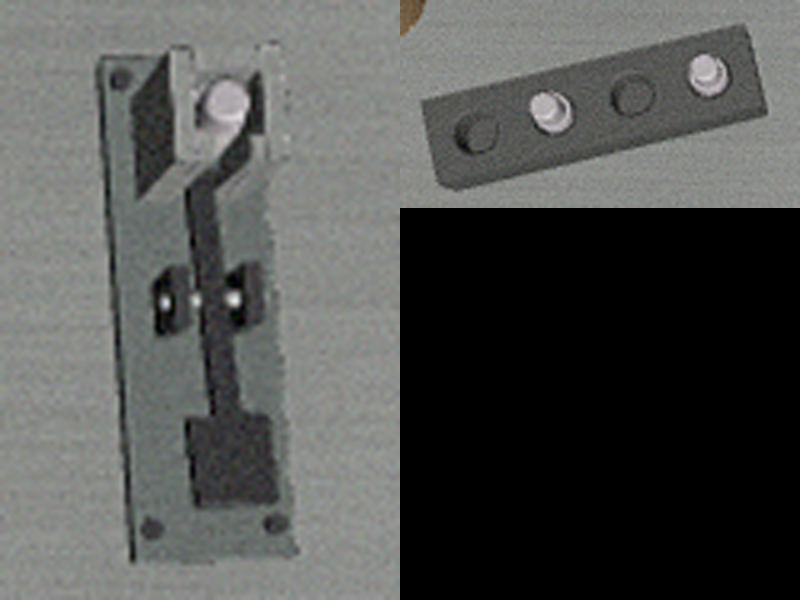

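```bash
cat > h.py <<'E'
import numpy as np
from rig import *
def ray(cal,uv,z):
    K,P=cal["K"],cal["pose"]; d=np.linalg.inv(K)@[uv[0],uv[1],1]; d=P[:3,:3]@[d[0],-d[1],-d[2]]
    o=P[:3,3]; return o+d*(z-o[2])/d[2]
def proj(cal,p):
    K,P=cal["K"],cal["pose"]; c=P[:3,:3].T@(np.asarray(p)-P[:3,3]); q=K@[c[0],-c[1],-c[2]]; return q[:2]/q[2]
E
python3 - <<'E'
from h import *
c=get_calibration("top")
n=lambda u,v:((u+.5)/5-.5+365,(v+.5)/5-.5+175)
r=lambda u,v:((u-400+.5)/3.2-.5+170,(v+.5)/3.2-.5+190)
for nm,u,v,z in [("spindletop",227,103,.104),("tab",232,461,.064),("pinL",165,302,.045),("pinR",234,299,.045),("plTL",101,57,.012),("plBL",135,560,.012),("plBR",297,555,.012),
 ("screwBL",152,529,.012),("screwBR",276,524,.012),("screwTL",121,80,.012),("tabnl",197,506,.068),("tabnr",279,502,.068),("tabfl",186,420,.06),("tabfr",268,415,.06),("gTL",172,47,.106),("gTR",280,43,.106)]:
    print(nm,ray(c,n(u,v),z).round(4)[:2])
R=[ray(c,r(u,v),z)[:2] for u,v,z in [(480,132,.045),(632,95,.045),(545,105,.076),(705,66,.076),(422,100,.045),(747,25,.045),(768,113,.045),(445,187,.045)]]
for p in R: print(p.round(4))
s=get_calibration("side")
for p in [(*R[0],.045),(*R[1],.045)]: print("side",proj(s,p).round(1))
E
```

```text
spindletop [ 0.6341 -0.1903]
tab [ 0.486  -0.1988]
pinL [ 0.5576 -0.1743]
pinR [ 0.5593 -0.205 ]
plTL [ 0.6772 -0.152 ]
plBL [ 0.4445 -0.1655]
plBR [ 0.4476 -0.239 ]
screwBL [ 0.4586 -0.1734]
screwBR [ 0.4615 -0.2297]
screwTL [ 0.6663 -0.1612]
tabnl [ 0.4663 -0.1826]
tabnr [ 0.4685 -0.2178]
tabfl [ 0.5039 -0.1799]
tabfr [ 0.5065 -0.2156]
gTL [ 0.6574 -0.167 ]
gTR [ 0.6598 -0.2127]
[0.5606 0.2742]
[0.588  0.1707]
[0.5749 0.2231]
[0.6029 0.1171]
[0.5824 0.3152]
[0.6387 0.0924]
[0.5766 0.0763]
[0.5222 0.2962]
side [257.  330.6]
side [264.5 294.9]
```

```bash
cat >> h.py <<'E'
from scipy.spatial.transform import Rotation as Ro
def go(p,ang=14.2):
    s=get_state(); R=s["ee_rot"]; a=np.radians(ang)
    y=np.array([np.cos(a),np.sin(a),0]); z=np.array([0,0,-1.]); T=np.c_[np.cross(y,z),y,z]
    print("t",round(s["time_s"],2),"pos",s["position"].round(4),"f",s["contact_force"].round(2),"op",round(s["opening"],4))
    print("shift",(R.T@(np.array(p)-s["position"])*1000).round(1),"turn",np.degrees(Ro.from_matrix(R.T@T).as_rotvec()).round(2))
E
python3 - <<'E'
from h import *
go([.5,.2,.32])
c=get_calibration("wrist"); s=get_state(); print((s["ee_rot"].T@(c["pose"][:3,3]-s["position"])).round(3), (s["ee_rot"].T@c["pose"][:3,:3]).round(3))
E
```

```text
t 0.1 pos [0.2375 0.4957 0.1925] f [1.77 0.92 0.04] op 0.0856
shift [-364.5 -153.4 -127.4] turn [-6.00e-02  2.00e-02  5.02e+01]
[ 0.072 -0.    -0.181] [[ 0.     0.96   0.279]
 [ 1.    -0.     0.001]
 [ 0.001  0.279 -0.96 ]]
```

```bash
python3 - <<'E'
from h import *
go([.58,.195,.22])
E
```

```text
t 0.1 pos [0.2375 0.4957 0.1925] f [1.77 0.92 0.04] op 0.0856
shift [-438.9 -123.2  -27.4] turn [-6.00e-02  2.00e-02  5.02e+01]
```

{"name": "move_arm", "arguments": {
  "motion": [
    [[-40, -11, -27], [0, 0, 5]],
    [[-80, -22, -27], [0, 0, 11]],
    [[-120, -34, -27], [0, 0, 17]],
    [[-160, -45, -27], [0, 0, 23]],
    [[-200, -56, -27], [0, 0, 29]],
    [[-240, -67, -27], [0, 0, 35]],
    [[-280, -79, -27], [0, 0, 41]],
    [[-320, -90, -27], [0, 0, 47]],
    [[-360, -101, -27], [0, 0, 50.2]],
    [[-400, -112, -27], [0, 0, 50.2]]
  ],
  "claw": 0
}}

```text
time_s: 0.93
position: [0.5468, 0.2238, 0.2194]
ee_rot: [[-0.241, 0.97, -0.001], [0.97, 0.241, -0.001], [-0.001, -0.001, -1.0]]
contact_force: [-0.7, 0.9, -0.6]
opening: 0.0426
```

```bash
python3 - <<'E'
from h import *
import cv2
go([.58,.195,.22]); c=get_calibration("wrist"); im=camera("wrist"); cv2.imwrite("pics/w1.png",im)
import pickle; pickle.dump(c,open("w1.pkl","wb")); s=get_state(); print(s["dq"].round(2))
E
```

```text
t 0.93 pos [0.5468 0.2238 0.2194] f [-0.67  0.94 -0.64] op 0.0426
shift [-35.9  25.3  -0.6] turn [-0.07  0.04 -0.23]
[ 4.83 -1.66  3.23  0.65 -1.69  5.96]
```

View pics/w1.png

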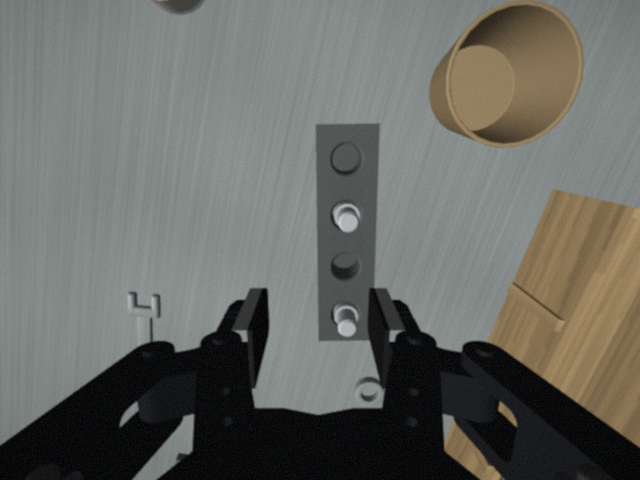

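The rack fills (316,124) to (376,341). The free holes are at (346,157) at the tub end and (346,265), and the row lines up with the tool axes.

```bash
python3 - <<'E'
from h import *
import cv2,pickle
c=pickle.load(open("w1.pkl","rb"))
for p in [(346,157),(346,265),(316,124),(379.5,124),(376.5,341),(319,340.5)]: print(ray(c,p,.045)[:2].round(4))
P=np.array([ray(c,p,.045)[:2] for p in [(316,124),(379.5,124),(376.5,341),(319,340.5)]]); print("centre",P.mean(0), "len",np.linalg.norm(P[0]-P[3]),np.linalg.norm(P[1]-P[2]),np.linalg.norm(P[1]-P[0]),np.linalg.norm(P[2]-P[3]))
d=(P[0]-P[3]+P[1]-P[2]); d/=np.linalg.norm(d); print("yaw",np.degrees(np.arctan2(-d[0],d[1])), [(P.mean(0)+k*d).round(4) for k in (.0825,.0275)],[(P.mean(0)-k*d).round(4) for k in (.0275,.0825)])
im=cv2.imread("pics/w1.png"); o=cv2.resize(im[115:350,300:395],None,fx=2.5,fy=2.5,interpolation=cv2.INTER_CUBIC)
go([.46,-.19,.2])
E
```

```text
[0.5592 0.2795]
[0.5881 0.1731]
[0.524  0.3018]
[0.5817 0.3162]
[0.6448 0.0943]
[0.5824 0.0794]
centre [0.58320974 0.19793453] len 0.2300156336793319 0.23065140059115263 0.05948314630179273 0.06413599195563346
yaw 15.303003937025858 [array([0.5614, 0.2775]), array([0.576 , 0.2245])] [array([0.5905, 0.1714]), array([0.605 , 0.1184])]
t 0.98 pos [0.5514 0.2192 0.2191] f [ 0.14 -5.98 -0.87] op 0.0424
shift [-375.1 -187.4   20.1] turn [ 0.02  0.16 -0.25]
```

{"name": "move_arm", "arguments": {
  "motion": [
    [[-40, -12, 2], [0, 0, 0]],
    [[-80, -24, 4], [0, 0, 0]],
    [[-120, -36, 6], [0, 0, 0]],
    [[-160, -48, 8], [0, 0, 0]],
    [[-200, -60, 10], [0, 0, 0]],
    [[-240, -72, 12], [0, 0, 0]],
    [[-280, -84, 14], [0, 0, 0]],
    [[-320, -96, 16], [0, 0, 0]],
    [[-360, -108, 18], [0, 0, 0]],
    [[-392, -118, 20], [0, 0, 0]]
  ],
  "claw": 1
}}

```text
time_s: 1.82
position: [0.5308, -0.1917, 0.1999]
ee_rot: [[-0.241, 0.97, 0.001], [0.97, 0.241, -0.002], [-0.003, 0.0, -1.0]]
contact_force: [0.9, 0.2, 0.4]
opening: -0.0
```

```bash
python3 - <<'E'
from h import *
import cv2,pickle
camera("top");camera("top");camera("top")
go([.486,-.199,.09]); c=get_calibration("wrist"); im=camera("wrist"); cv2.imwrite("pics/w2.png",im)
pickle.dump(c,open("w2.pkl","wb")); s=get_state(); print(s["dq"].round(2))
E
```

```text
t 1.97 pos [ 0.5307 -0.1919  0.1995] f [-0.78  0.46 -0.41] op -0.0002
shift [  3.9 -45.  109.5] turn [-0.03  0.13 -0.46]
[ 2.49 -0.82  0.49  0.05  0.01  0.38]
```

View pics/w2.png

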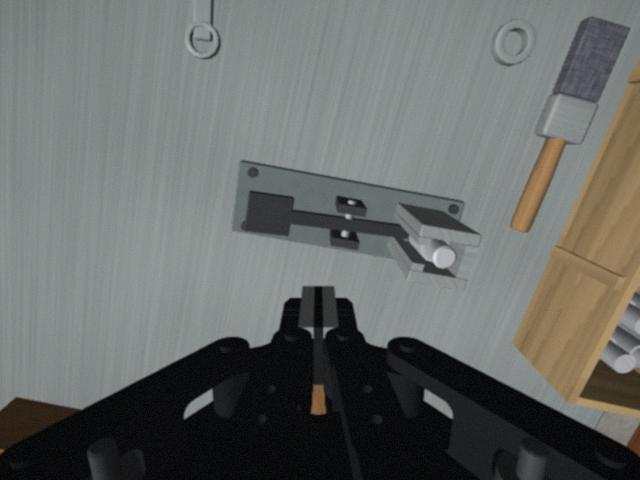

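The tab is at (270,213), the spindle top at (444,256), and the collar and spanner are clear of the nest.

```bash
python3 - <<'E'
from h import *
import pickle
c=pickle.load(open("w2.pkl","rb"))
for p,z in [((270,213.5),.064),((443.5,256.5),.104),((348,218),.045)]: print(ray(c,p,z)[:2].round(4))
print(proj(c,[.5307,-.1919,.1995]))
go([.484,-.197,.085])
E
```

```text
[ 0.4869 -0.1986]
[ 0.6335 -0.1904]
[ 0.5582 -0.1899]
[319.89251982 273.80166034]
t 2.02 pos [ 0.531  -0.1902  0.1997] f [-0.25  0.87 -0.25] op -0.0003
shift [  4.9 -47.2 114.7] turn [-0.02  0.11 -0.36]
```

{"name": "move_arm", "arguments": {
  "motion": [
    [[1, -15, 20], [0, 0, 0]],
    [[2, -30, 40], [0, 0, 0]],
    [[3, -46, 60], [0, 0, 0]],
    [[3, -46, 90], [0, 0, 0]],
    [[3, -46, 115], [0, 0, 0]],
    [[3, -46, 122], [0, 0, 0]],
    [[3, -46, 122], [0, 0, 0]],
    [[3, -46, 122], [0, 0, 0]]
  ]
}}

```text
time_s: 2.68
position: [0.4863, -0.198, 0.0785]
ee_rot: [[-0.24, 0.971, 0.001], [0.971, 0.24, -0.002], [-0.002, 0.0, -1.0]]
contact_force: [-0.3, -0.4, 0.6]
opening: 0.0001
```

```bash
python3 - <<'E'
from h import *
go([.4855,-.1987,.064])
E
```

```text
t 2.68 pos [ 0.4863 -0.198   0.0785] f [-0.35 -0.38  0.63] op 0.0001
shift [-0.5 -0.9 14.5] turn [ 0.01  0.13 -0.29]
```

{"name": "move_arm", "arguments": {
  "motion": [
    [[0, -1, 5], [0, 0, 0]],
    [[0, -1, 10], [0, 0, 0]],
    [[0, -1, 14], [0, 0, 0]],
    [[0, -1, 17], [0, 0, 0]],
    [[0, -1, 20], [0, 0, 0]],
    [[0, -1, 22], [0, 0, 0]],
    [[0, -1, 24], [0, 0, 0]],
    [[0, -1, 26], [0, 0, 0]],
    [[0, -1, 28], [0, 0, 0]],
    [[0, -1, 28], [0, 0, 0]]
  ]
}}

```text
time_s: 3.52
position: [0.4852, -0.1982, 0.0502]
ee_rot: [[-0.24, 0.971, 0.0], [0.971, 0.24, -0.002], [-0.002, -0.0, -1.0]]
contact_force: [-0.0, -0.2, 0.4]
opening: 0.0003
```

{"name": "move_arm", "arguments": {
  "motion": [
    [[0, 0, 1], [0, 0, 0]],
    [[0, 0, 2], [0, 0, 0]],
    [[0, 0, 3], [0, 0, 0]],
    [[0, 0, 4], [0, 0, 0]]
  ]
}}

```text
time_s: 3.85
position: [0.4852, -0.1982, 0.0461]
ee_rot: [[-0.24, 0.971, 0.0], [0.971, 0.24, -0.002], [-0.002, -0.0, -1.0]]
contact_force: [0.8, 0.6, -0.4]
opening: -0.0002
```

```bash
python3 - <<'E'
from h import *
import cv2
a=camera("wrist")[120:420,120:520]; b=camera("side")[130:280,240:440]
cv2.imwrite("pics/p1.png",np.hstack([a,cv2.resize(b,(400,300),interpolation=cv2.INTER_CUBIC)]))
go([.4855,-.1987,.05])
E
```

```text
t 3.95 pos [ 0.4851 -0.1982  0.046 ] f [0.62 0.14 0.16] op 0.0003
shift [-0.6  0.3 -4. ] turn [-0.03  0.1  -0.29]
```

View pics/p1.png

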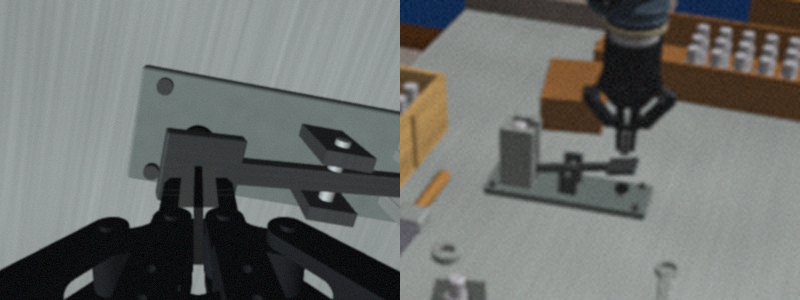

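```bash
python3 - <<'E'
from h import *
s=get_calibration("side"); p=get_state()["position"]
print("tcp",proj(s,p),"tab rest",proj(s,[.486,-.199,.064]),"tab z.046",proj(s,[.486,-.199,.046]),"spindle top",proj(s,[.634,-.1905,.104]),proj(s,[.634,-.1905,.122]))
w=get_calibration("wrist"); print("wrist tcp",proj(w,p),"tab .064",proj(w,[.486,-.199,.064]))
E
```

```text
tcp [350.29002886 217.66254779] tab rest [350.48170733 212.03219852] tab z.046 [350.04912895 217.44678578] spindle top [299.24528193 191.69819472] [299.25897438 186.05038397]
wrist tcp [319.86773798 273.72798394] tab .064 [321.38356466 289.29383087]
```

```bash
python3 - <<'E'
from h import *
s=get_state(); w=get_calibration("wrist"); R=s["ee_rot"];p=s["position"]; sd=get_calibration("side")
for z in (0,-.01,-.02,-.03,-.04,-.05):
    print(z,[proj(w,p+R@np.array([x,y,z])).round(0) for x in(-.011,0,.011) for y in(0,.012)], proj(sd,p+R@np.array([0,0,z])).round(1))
import cv2
a=cv2.imread("pics/p1.png")[120:220,130:270]; b=cv2.imread("pics/p1.png")[60:200,550:690]
a=cv2.resize(a,(560,400),interpolation=cv2.INTER_CUBIC);b=cv2.resize(b,(240,240));b=cv2.copyMakeBorder(b,0,160,0,0,cv2.BORDER_CONSTANT)
cv2.imwrite("pics/p1z.png",np.clip(np.hstack([a,b]).astype(float)*2.2,0,255).astype(np.uint8))
E
```

```text
0 [array([320., 293.]), array([342., 293.]), array([320., 274.]), array([342., 274.]), array([320., 254.]), array([343., 254.])] [350.3 217.7]
-0.01 [array([320., 301.]), array([343., 301.]), array([320., 281.]), array([343., 281.]), array([320., 261.]), array([344., 261.])] [350.5 214.7]
-0.02 [array([320., 310.]), array([344., 310.]), array([320., 289.]), array([345., 289.]), array([320., 268.]), array([345., 268.])] [350.8 211.6]
-0.03 [array([320., 320.]), array([346., 320.]), array([320., 298.]), array([346., 298.]), array([320., 275.]), array([347., 276.])] [351.  208.6]
-0.04 [array([320., 331.]), array([347., 331.]), array([320., 308.]), array([348., 308.]), array([320., 284.]), array([349., 284.])] [351.3 205.5]
-0.05 [array([320., 343.]), array([349., 343.]), array([320., 319.]), array([350., 319.]), array([320., 294.]), array([351., 294.])] [351.5 202.4]
```

View pics/p1z.png

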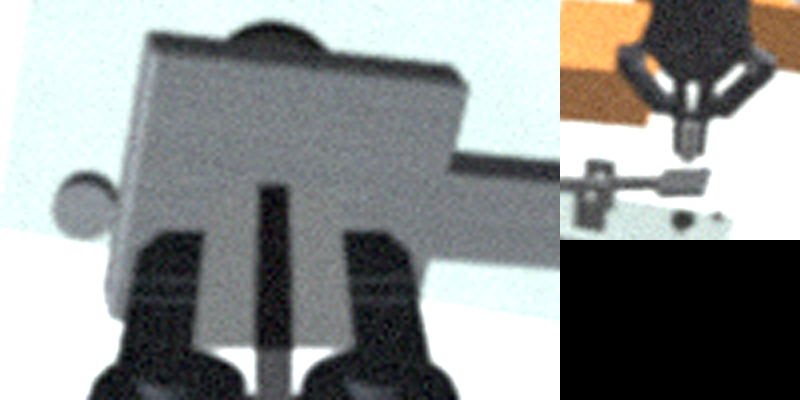

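The state puts the TCP at z 0.046, but both views show the fingertips still clear of the resting tab. They sit about 40 mm behind the stated TCP, at roughly z 0.087. No force is felt either, so I trust the pictures and will find contact by force.

{"name": "move_arm", "arguments": {
  "motion": [
    [[0, 0, 4], [0, 0, 0]],
    [[0, 0, 8], [0, 0, 0]],
    [[0, 0, 11], [0, 0, 0]],
    [[0, 0, 14], [0, 0, 0]],
    [[0, 0, 16], [0, 0, 0]],
    [[0, 0, 17], [0, 0, 0]],
    [[0, 0, 17], [0, 0, 0]]
  ]
}}

```text
time_s: 4.53
position: [0.485, -0.1982, 0.0288]
ee_rot: [[-0.24, 0.971, -0.0], [0.971, 0.24, -0.002], [-0.002, -0.001, -1.0]]
contact_force: [0.4, -0.3, 0.5]
opening: -0.0002
```

{"name": "move_arm", "arguments": {
  "motion": [
    [[0, 0, 1], [0, 0, 0]],
    [[0, 0, 2], [0, 0, 0]],
    [[0, 0, 3], [0, 0, 0]],
    [[0, 0, 4], [0, 0, 0]],
    [[0, 0, 5], [0, 0, 0]]
  ]
}}

```text
time_s: 4.95
position: [0.485, -0.1982, 0.0238]
ee_rot: [[-0.24, 0.971, -0.0], [0.971, 0.24, -0.002], [-0.002, -0.001, -1.0]]
contact_force: [-1.2, -1.1, 3.4]
opening: 0.0006
```

{"name": "move_arm", "arguments": {
  "motion": [
    [[0, 0, 1], [0, 0, 0]],
    [[0, 0, 2], [0, 0, 0]],
    [[0, 0, 3], [0, 0, 0]],
    [[0, 0, 4], [0, 0, 0]]
  ]
}}

```text
time_s: 5.28
position: [0.485, -0.1982, 0.0197]
ee_rot: [[-0.24, 0.971, -0.0], [0.971, 0.24, -0.002], [-0.002, -0.001, -1.0]]
contact_force: [-1.1, -0.7, 2.1]
opening: 0.0004
```

Contact came at TCP z ≈ 0.024, about 40 mm higher than the tab, which confirms the tip offset. Pressing on.

{"name": "move_arm", "arguments": {
  "motion": [
    [[0, 0, 1], [0, 0, 0]],
    [[0, 0, 2], [0, 0, 0]],
    [[0, 0, 3], [0, 0, 0]],
    [[0, 0, 4], [0, 0, 0]],
    [[0, 0, 5], [0, 0, 0]],
    [[0, 0, 6], [0, 0, 0]],
    [[0, 0, 7], [0, 0, 0]],
    [[0, 0, 8], [0, 0, 0]],
    [[0, 0, 9], [0, 0, 0]],
    [[0, 0, 10], [0, 0, 0]]
  ]
}}

```text
time_s: 6.12
position: [0.4849, -0.1982, 0.0096]
ee_rot: [[-0.24, 0.971, -0.0], [0.971, 0.24, -0.002], [-0.002, -0.001, -1.0]]
contact_force: [-2.6, 0.4, 3.4]
opening: -0.0001
```

{"name": "move_arm", "arguments": {
  "motion": [
    [[0, 0, 1], [0, 0, 0]],
    [[0, 0, 2], [0, 0, 0]],
    [[0, 0, 3], [0, 0, 0]],
    [[0, 0, 3], [0, 0, 0]]
  ]
}}

```text
time_s: 6.45
position: [0.4849, -0.1982, 0.0064]
ee_rot: [[-0.24, 0.971, -0.0], [0.971, 0.24, -0.002], [-0.001, -0.001, -1.0]]
contact_force: [-1.6, -0.3, 1.9]
opening: -0.0001
```

{"name": "move_arm", "arguments": {
  "motion": [
    [[0, 0, 1], [0, 0, 0]],
    [[0, 0, 2], [0, 0, 0]],
    [[0, 0, 2], [0, 0, 0]]
  ]
}}

```text
time_s: 6.7
position: [0.485, -0.1982, 0.0043]
ee_rot: [[-0.24, 0.971, -0.0], [0.971, 0.24, -0.002], [-0.002, -0.001, -1.0]]
contact_force: [-0.0, -0.0, 2.9]
opening: -0.0
```

{"name": "move_arm", "arguments": {
  "motion": [
    [[0, 0, 1], [0, 0, 0]],
    [[0, 0, 2], [0, 0, 0]],
    [[0, 0, 2], [0, 0, 0]]
  ]
}}

```text
time_s: 6.95
position: [0.4851, -0.1982, 0.0021]
ee_rot: [[-0.24, 0.971, -0.0], [0.971, 0.24, -0.002], [-0.002, -0.0, -1.0]]
contact_force: [-1.2, 0.4, 2.1]
opening: 0.0001
```

{"name": "move_arm", "arguments": {
  "motion": [
    [[0, 0, 1], [0, 0, 0]],
    [[0, 0, 2], [0, 0, 0]],
    [[0, 0, 2], [0, 0, 0]]
  ]
}}

```text
time_s: 7.2
position: [0.4852, -0.1982, -0.0]
ee_rot: [[-0.24, 0.971, 0.0], [0.971, 0.24, -0.002], [-0.002, -0.0, -1.0]]
contact_force: [-0.2, 0.9, 1.6]
opening: -0.0004
```

{"name": "move_arm", "arguments": {
  "motion": [
    [[0, 0, 1], [0, 0, 0]],
    [[0, 0, 2], [0, 0, 0]],
    [[0, 0, 2], [0, 0, 0]]
  ]
}}

```text
time_s: 7.45
position: [0.4854, -0.1983, -0.0019]
ee_rot: [[-0.24, 0.971, 0.001], [0.971, 0.24, -0.002], [-0.002, 0.0, -1.0]]
contact_force: [-0.6, 1.3, 5.9]
opening: 0.0002
```

{"name": "move_arm", "arguments": {
  "motion": [
    [[0, 0, 1], [0, 0, 0]],
    [[0, 0, 2], [0, 0, 0]],
    [[0, 0, 2], [0, 0, 0]]
  ]
}}

```text
time_s: 7.7
position: [0.4857, -0.1983, -0.0033]
ee_rot: [[-0.24, 0.971, 0.001], [0.971, 0.24, -0.002], [-0.002, 0.001, -1.0]]
contact_force: [-3.2, 2.8, 13.2]
opening: -0.0003
```

On the stop at 13 N. Now a touch more, then hold.

{"name": "move_arm", "arguments": {
  "motion": [
    [[0, 0, 0.5], [0, 0, 0]],
    [[0, 0, 0.5], [0, 0, 0]],
    [[0, 0, 0.5], [0, 0, 0]]
  ]
}}

```text
time_s: 7.95
position: [0.4857, -0.1983, -0.0033]
ee_rot: [[-0.24, 0.971, 0.001], [0.971, 0.24, -0.002], [-0.002, 0.001, -1.0]]
contact_force: [-4.0, 1.5, 11.8]
opening: 0.0002
```

{"name": "move_arm", "arguments": {
  "motion": [
    [[0, 0, 1.3], [0, 0, 0]],
    [[0, 0, 1.3], [0, 0, 0]],
    [[0, 0, 1.3], [0, 0, 0]],
    [[0, 0, 1.3], [0, 0, 0]],
    [[0, 0, 1.3], [0, 0, 0]],
    [[0, 0, 1.3], [0, 0, 0]],
    [[0, 0, 1.3], [0, 0, 0]],
    [[0, 0, 1.3], [0, 0, 0]]
  ]
}}

```text
time_s: 8.62
position: [0.4858, -0.1983, -0.0038]
ee_rot: [[-0.24, 0.971, 0.001], [0.971, 0.24, -0.002], [-0.002, 0.001, -1.0]]
contact_force: [-5.7, 2.0, 15.5]
opening: -0.0001
```

```bash
python3 - <<'E'
from h import *
for i in range(10): camera("side"); s=get_state(); print(s["position"][2].round(4),s["contact_force"].round(1))
E
```

```text
-0.0038 [-4.9  2.8 15.9]
-0.0038 [-6.   2.6 16.7]
-0.0038 [-4.8  3.3 16.1]
-0.0038 [-5.4  2.3 16.4]
-0.0038 [-6.   1.9 15. ]
-0.0038 [-4.3  1.9 16.1]
-0.0038 [-4.6  2.6 16.9]
-0.0038 [-4.7  1.5 17.3]
-0.0038 [-4.3  2.7 16.2]
-0.0038 [-4.4  2.3 16.5]
```

{"name": "move_arm", "arguments": {
  "motion": [
    [[0, 0, -10], [0, 0, 0]],
    [[0, 0, -40], [0, 0, 0]],
    [[0, 0, -80], [0, 0, 0]],
    [[0, 0, -120], [0, 0, 0]],
    [[-3, 20, -150], [0, 0, 0]],
    [[-10, 55, -164], [0, 0, 0]],
    [[-17, 90, -164], [0, 0, 0]],
    [[-24, 125, -164], [0, 0, 0]],
    [[-28, 146, -164], [0, 0, 0]],
    [[-28, 146, -164], [0, 0, 0]]
  ]
}}

```text
time_s: 9.95
position: [0.637, -0.1894, 0.1598]
ee_rot: [[-0.242, 0.97, 0.003], [0.97, 0.242, -0.002], [-0.003, 0.002, -1.0]]
contact_force: [0.3, -0.4, -0.2]
opening: -0.0
```

{"name": "move_arm", "arguments": {
  "motion": [
    [[0, 0, 0], [0, 0, 0]],
    [[0, 0, 0], [0, 0, 0]],
    [[0, 0, 0], [0, 0, 0]],
    [[0, 0, 0], [0, 0, 0]]
  ],
  "claw": 0
}}

```text
time_s: 10.28
position: [0.6363, -0.1896, 0.16]
ee_rot: [[-0.241, 0.97, 0.002], [0.97, 0.241, -0.002], [-0.003, 0.002, -1.0]]
contact_force: [-0.6, -0.5, -0.3]
opening: 0.0426
```

```bash
python3 - <<'E'
from h import *
import cv2,pickle
go([.634,-.1905,.069]); c=get_calibration("wrist"); im=camera("wrist"); sd=camera("side")[130:280,240:440]
pickle.dump(c,open("w3.pkl","wb"))
cv2.imwrite("pics/w3.png",np.hstack([im[120:420,120:520],cv2.resize(sd,(400,300),interpolation=cv2.INTER_CUBIC)]))
print([proj(c,[.634,-.1905,z]).round(1)-120 for z in (.104,.13)])
E
```

```text
t 10.28 pos [ 0.6363 -0.1896  0.16  ] f [-0.58 -0.49 -0.29] op 0.0426
shift [-0.1 -2.6 91. ] turn [ 0.1   0.16 -0.24]
[array([195.8, 123.9]), array([195.6, 136.2])]
```

View pics/w3.png

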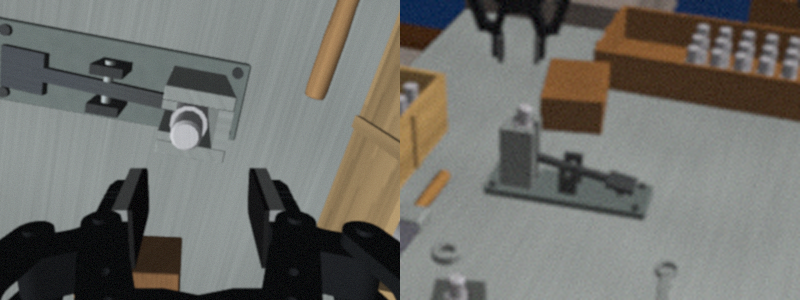

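The spindle is tipped up. Its spigot top is at crop (185,135), about 10 px towards the pivot from the upright prediction, so it leans slightly within its play.

```bash
python3 - <<'E'
from h import *
import pickle
c=pickle.load(open("w3.pkl","rb"))
for z in (.125,.13): print(ray(c,(305,255),z).round(4))
print(ray(get_calibration("side"),(240+125/2,130+106/2),.13))
go([.631,-.190,.069])
E
```

```text
[ 0.6277 -0.193   0.125 ]
[ 0.6275 -0.1913  0.13  ]
[ 0.62657382 -0.19627371  0.13      ]
t 10.38 pos [ 0.6366 -0.1896  0.1602] f [-0.13 -0.56 -0.1 ] op 0.0431
shift [ 1.2 -5.7 91.1] turn [ 0.12  0.17 -0.24]
```

{"name": "move_arm", "arguments": {
  "motion": [
    [[0, -4, 0], [0, 0, 0]],
    [[0, -4, 20], [0, 0, 0]],
    [[0, -4, 40], [0, 0, 0]],
    [[0, -4, 60], [0, 0, 0]],
    [[0, -4, 75], [0, 0, 0]],
    [[0, -4, 83], [0, 0, 0]],
    [[0, -4, 88], [0, 0, 0]],
    [[0, -4, 89], [0, 0, 0]],
    [[0, -4, 89], [0, 0, 0]]
  ]
}}

```text
time_s: 11.13
position: [0.6331, -0.1909, 0.0717]
ee_rot: [[-0.241, 0.97, 0.003], [0.97, 0.241, -0.003], [-0.003, 0.003, -1.0]]
contact_force: [0.7, -0.2, 0.2]
opening: 0.0428
```

```bash
python3 - <<'E'
from h import *
import cv2
go([.633,-.1905,.069]); im=camera("wrist"); sd=camera("side")[130:230,250:350]
cv2.imwrite("pics/w4.png",np.hstack([im[120:420,120:520],cv2.resize(sd,(300,300),interpolation=cv2.INTER_CUBIC)]))
E
```

```text
t 11.13 pos [ 0.6331 -0.1909  0.0717] f [ 0.67 -0.23  0.17] op 0.0428
shift [ 0.4 -0.   2.7] turn [ 0.15  0.19 -0.24]
```

View pics/w4.png

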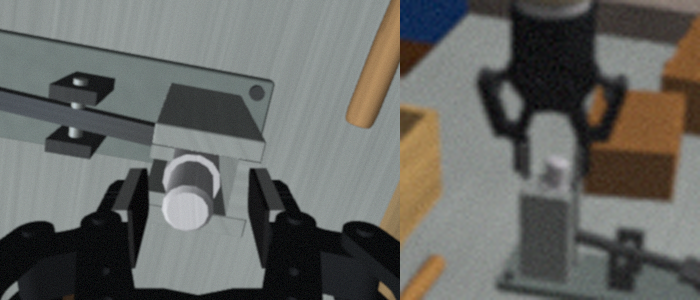

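The fingers straddle the spigot just above the guide. Closing.

{"name": "move_arm", "arguments": {
  "motion": [
    [[0, 0, 1], [0, 0, 0]],
    [[0, 0, 1], [0, 0, 0]],
    [[0, 0, 1], [0, 0, 0]],
    [[0, 0, 1], [0, 0, 0]],
    [[0, 0, 1], [0, 0, 0]],
    [[0, 0, 1], [0, 0, 0]],
    [[0, 0, 1], [0, 0, 0]],
    [[0, 0, 1], [0, 0, 0]]
  ],
  "claw": 1,
  "force": 35
}}

```text
time_s: 11.9
position: [0.6336, -0.1911, 0.0713]
ee_rot: [[-0.241, 0.97, 0.005], [0.97, 0.241, -0.003], [-0.004, 0.004, -1.0]]
contact_force: [1.8, -0.2, 2.9]
opening: 0.0187
```

{"name": "move_arm", "arguments": {
  "motion": [
    [[0, 0, -3], [0, 0, 0]],
    [[0, 0, -6], [0, 0, 0]],
    [[0, 0, -9], [0, 0, 0]],
    [[0, 0, -12], [0, 0, 0]],
    [[0, 0, -15], [0, 0, 0]]
  ]
}}

```text
time_s: 12.32
position: [0.6335, -0.191, 0.0866]
ee_rot: [[-0.241, 0.97, 0.005], [0.97, 0.241, -0.003], [-0.004, 0.004, -1.0]]
contact_force: [0.6, -0.4, -1.2]
opening: 0.0185
```

{"name": "move_arm", "arguments": {
  "motion": [
    [[0, 0, -5], [0, 0, 0]],
    [[0, 0, -11], [0, 0, 0]],
    [[0, 0, -18], [0, 0, 0]],
    [[0, 0, -26], [0, 0, 0]],
    [[0, 0, -34], [0, 0, 0]],
    [[0, 0, -44], [0, 0, 0]],
    [[0, 0, -54], [0, 0, 0]],
    [[0, 0, -64], [0, 0, 0]],
    [[0, 0, -68], [0, 0, 0]],
    [[0, 0, -68], [0, 0, 0]]
  ]
}}

```text
time_s: 13.15
position: [0.6337, -0.191, 0.1561]
ee_rot: [[-0.241, 0.97, 0.006], [0.97, 0.241, -0.004], [-0.005, 0.005, -1.0]]
contact_force: [0.5, -0.3, -1.4]
opening: 0.0184
```

```bash
python3 - <<'E'
from h import *
import cv2
go([.561,.25,.19],15); go([.5606,.276,.15],15)
cv2.imwrite("pics/s5.png",camera("side"))
E
```

```text
t 13.15 pos [ 0.6337 -0.191   0.1561] f [ 0.51 -0.34 -1.37] op 0.0184
shift [445.3  36.  -36. ] turn [ 0.31  0.3  -1.04]
t 13.15 pos [ 0.6337 -0.191   0.1561] f [ 0.51 -0.34 -1.37] op 0.0184
shift [470.8  41.7   3.9] turn [ 0.31  0.3  -1.04]
```

{"name": "move_arm", "arguments": {
  "motion": [
    [[10, 1, 0], [0, 0, 0]],
    [[30, 3, 0], [0, 0, 0]],
    [[55, 5, 0], [0, 0, 0]],
    [[80, 7, 0], [0, 0, 0]],
    [[105, 9, 0], [0, 0, 0]],
    [[130, 11, 0], [0, 0, 0]],
    [[155, 13, 0], [0, 0, 0]],
    [[180, 15, 0], [0, 0, 0]],
    [[205, 18, 0], [0, 0, 0]],
    [[230, 20, 0], [0, 0, 0]]
  ]
}}

```text
time_s: 14.03
position: [0.5963, 0.039, 0.1536]
ee_rot: [[-0.241, 0.97, 0.004], [0.97, 0.241, -0.003], [-0.004, 0.003, -1.0]]
contact_force: [-0.4, -0.9, -1.1]
opening: 0.0186
```

{"name": "move_arm", "arguments": {
  "motion": [
    [[25, 2, 0], [0, 0, 0]],
    [[50, 4, 0], [0, 0, 0]],
    [[75, 6, 0], [0, 0, 0]],
    [[100, 8, 0], [0, 0, 0]],
    [[125, 10, 0], [0, 0, 0]],
    [[150, 13, 0], [0, 0, -0.5]],
    [[170, 15, 0], [0, 0, -1]],
    [[185, 16, 0], [0, 0, -1]],
    [[190, 17, 0], [0, 0, -1]],
    [[190, 17, 0], [0, 0, -1]]
  ]
}}

```text
time_s: 14.87
position: [0.5665, 0.2284, 0.1525]
ee_rot: [[-0.259, 0.966, 0.004], [0.966, 0.259, -0.003], [-0.004, 0.003, -1.0]]
contact_force: [0.3, 0.1, -0.8]
opening: 0.0185
```

```bash
python3 - <<'E'
from h import *
import cv2,pickle
for i in range(4): camera("side")
go([.5606,.276,.15],15); c=get_calibration("wrist"); im=camera("wrist"); pickle.dump(c,open("w5.pkl","wb"))
print(get_state()["dq"].round(2)); cv2.imwrite("pics/w5.png",im); cv2.imwrite("pics/t5.png",camera("top"))
cv2.imwrite("pics/w5v.png",np.hstack([cv2.resize(im,(480,360)),cv2.resize(camera("side")[200:380,200:360],(320,360))]))
E
```

```text
t 15.07 pos [0.5672 0.2265 0.1528] f [-0.98 -0.41 -0.88] op 0.0182
shift [49.5  6.4  2.6] turn [ 0.18  0.24 -0.1 ]
[ 0.15 -0.04 -0.12  0.    0.02  0.03]
```

View pics/w5v.png

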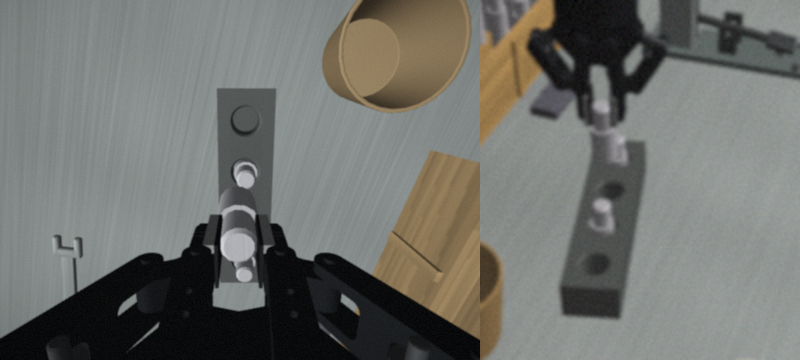

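The free end hole is at about (246,119) in the half-scale view, and the held spindle hangs upright in the jaws. Now to measure the hole more precisely.

```bash
python3 - <<'E'
from h import *
import cv2,pickle
im=cv2.imread("pics/w5.png"); 
a=cv2.resize(im[105:405,270:390],None,fx=4,fy=4,interpolation=cv2.INTER_CUBIC)
o=np.clip(np.hstack([a[:600],np.vstack([a[600:],])[:600,:320]]).astype(float)*2,0,255).astype(np.uint8); print(o.shape)
cv2.imwrite("pics/w5z.png",o)
E
```

```text
(600, 800, 3)
```

View pics/w5z.png

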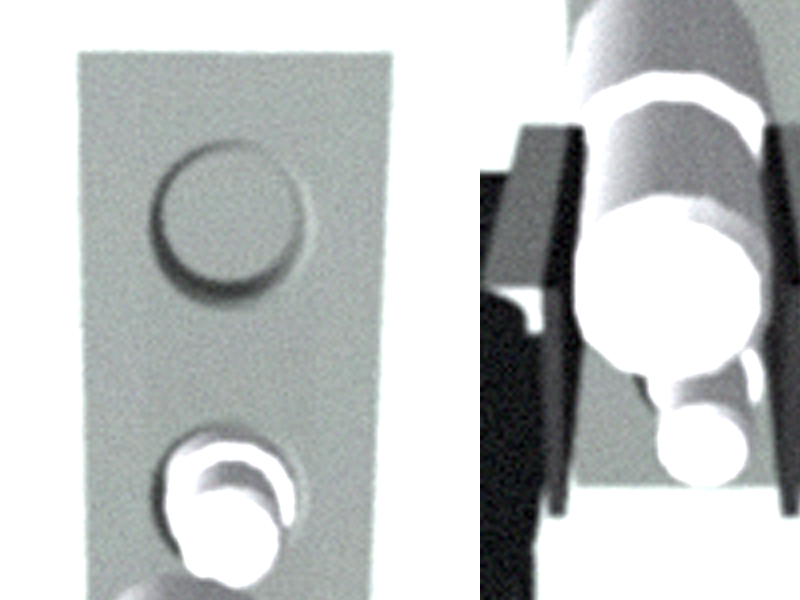

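```bash
python3 - <<'E'
from h import *
import pickle
c=pickle.load(open("w5.pkl","rb")); s=get_state(); R=s["ee_rot"];p=s["position"]
g=lambda u,v:(270+(u+.5)/4-.5,105+(v+.5)/4-.5)
h=ray(c,g(232,222),.045)[:2]; print("hole",h.round(4))
P=np.array([ray(c,g(*q),.045)[:2] for q in [(79,52),(393,52),(351.5,1085),(94,1085)]])
print(P.round(4)); C=P.mean(0); d=P[0]+P[1]-P[2]-P[3]; print("len",np.linalg.norm(d)/2,"w",np.linalg.norm(P[1]-P[0])); d/=np.linalg.norm(d)
print("yaw",np.degrees(np.arctan2(-d[0],d[1])),"hole from rack",(C+.0825*d).round(4))
e=(P[0]+P[1])/2-.0325*d; print("hole from far end",e.round(4))
for zo,nm in [(-.0053,'bottom'),(.0347,'shoulder'),(.0607,'top')]:
    print(nm,[((np.array(proj(c,p+R@np.array([x,y,-zo])))-[270,105])*4).round(0) for x,y in[(0,0),(.013,0),(0,-.013),(0,.013)]])
print("top meas, tool frame mm",(R.T@(ray(c,g(188,885),p[2]+.0607)-p)*1000).round(1))
E
```

```text
hole [0.5602 0.2787]
[[0.5239 0.3016]
 [0.5814 0.3169]
 [0.6397 0.0949]
 [0.5813 0.0795]]
len 0.22948840051416913 w 0.05946513717453707
yaw 14.610291460292823 hole from rack [0.5608 0.2781]
hole from far end [0.5608 0.2778]
bottom [array([200., 660.]), array([200., 570.]), array([106., 660.]), array([294., 660.])]
shoulder [array([201., 789.]), array([202., 680.]), array([ 84., 789.]), array([318., 789.])]
top [array([203., 912.]), array([203., 785.]), array([ 64., 912.]), array([341., 912.])]
top meas, tool frame mm [  3.   -1.5 -60.7]
```

{"name": "move_arm", "arguments": {
  "motion": [
    [[8, 1, 0], [0, 0, 0]],
    [[22, 3, 0], [0, 0, 0]],
    [[36, 5, 0], [0, 0, 0]],
    [[46, 7, 5], [0, 0, 0]],
    [[50, 7.5, 20], [0, 0, 0]],
    [[50, 7.5, 40], [0, 0, 0]],
    [[50, 7.5, 60], [0, 0, 0]],
    [[50, 7.5, 75], [0, 0, 0]],
    [[50, 7.5, 85], [0, 0, 0]],
    [[50, 7.5, 88], [0, 0, 0]]
  ]
}}

```text
time_s: 16.05
position: [0.5608, 0.2772, 0.0627]
ee_rot: [[-0.258, 0.966, 0.002], [0.966, 0.258, -0.004], [-0.004, 0.001, -1.0]]
contact_force: [0.2, 1.0, -0.4]
opening: 0.0187
```

```bash
python3 - <<'E'
from h import *
import cv2,pickle
for i in range(4): camera("side")
go([.5615,.277,.058],15); im=camera("wrist"); sd=camera("side")
def z(a,w,h): return cv2.resize(a,(w,h),interpolation=cv2.INTER_CUBIC)
t=camera("top")
o=np.hstack([z(im[150:400,250:390],336,600),z(sd[255:365,215:300],464,600)])
cv2.imwrite("pics/v6.png",np.clip(o.astype(float)*1.8,0,255).astype(np.uint8)); cv2.imwrite("pics/t6.png",t)
E
```

```text
t 16.25 pos [0.5624 0.2772 0.0656] f [-0.78 -0.39 -1.  ] op 0.0186
shift [ 0.1 -1.   7.6] turn [ 0.27  0.23 -0.08]
```

View pics/v6.png

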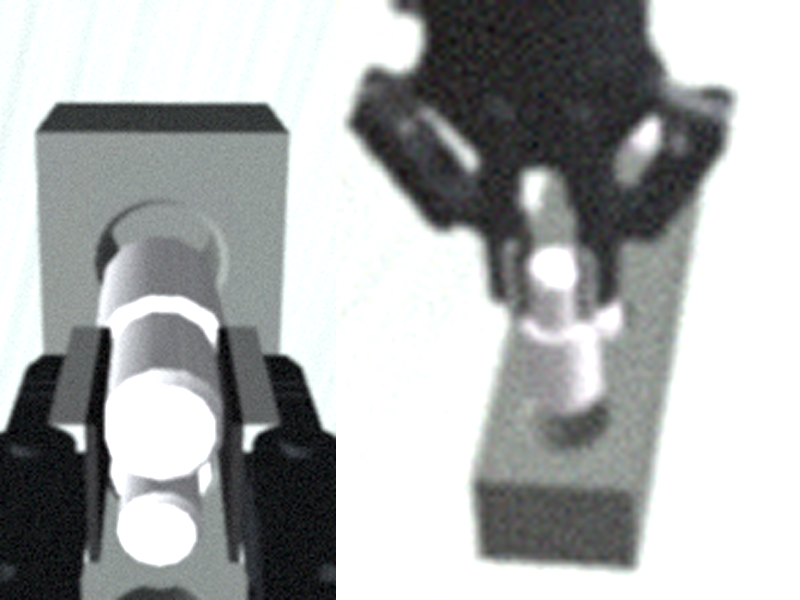

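```bash
python3 - <<'E'
from h import *
s=get_state(); R=s["ee_rot"]; p=s["position"]; c=get_calibration("wrist"); sd=get_calibration("side")
g=lambda u,v:(250+(u+.5)/2.4-.5,150+(v+.5)/2.4-.5)
q=lambda u,v:(215+(u-336+.5)/5.459-.5,255+(v+.5)/5.4545-.5)
T=lambda x:(R.T@(x-p)*1000).round(1)
print("pos",p.round(4))
print("hole far edge",T(ray(c,g(162,200),.045)),"left",T(ray(c,g(97,255),.045)),"right",T(ray(c,g(228,255),.045)))
print("bottom far edge",T(ray(c,g(162,237),p[2]-.0053)))
print("top centre",T(ray(c,g(161,424),p[2]+.0607)))
print("rack far corners",T(ray(c,g(37,131),.045)),T(ray(c,g(288,131),.045)))
print("side: bottom ",T(ray(sd,q(576,398),p[2]-.0053)),"hole near edge",T(ray(sd,q(573,452),.045)),"L",T(ray(sd,q(537,418),.045)),"R",T(ray(sd,q(609,410),.045)),"top",T(ray(sd,q(553,268),p[2]+.0607)))
print("side rack corners",T(ray(sd,q(473,483),.045)),T(ray(sd,q(640,489),.045)))
E
```

```text
pos [0.5624 0.277  0.0656]
hole far edge [17.1 -1.5 20.6] left [  3.1 -17.4  20.5] right [ 3.1 14.7 20.7]
bottom far edge [12.6 -1.4  5.2]
top centre [  2.9  -1.4 -60.7]
rack far corners [ 34.  -30.9  20.4] [33.9 28.2 20.6]
side: bottom  [ 3.4 -7.2  5.3] hole near edge [16.1 -7.3 20.5] L [ 0.4  8.7 20.7] R [ -5.6 -17.6  20.6] top [  3.   -1.9 -60.7]
side rack corners [33.6 26.8 20.6] [ 31.8 -34.3  20.4]
```

```bash
python3 - <<'E'
from h import *
s=get_state(); R=s["ee_rot"]; p=s["position"]; sd=get_calibration("side")
f=lambda P:(((proj(sd,P)-[215,255])*[5.459,5.4545])+[336,0]).round(0)
for zo in (-.0053,.0347,.0607): print(zo,f(p+R@np.array([0,0,-zo])),f(p+R@np.array([.003,0,-zo])),f(p+R@np.array([0,.003,-zo])))
print("hole at 1.8,-1.4",f(p+R@np.array([.0018,-.0014,.0206])))
E
```

```text
-0.0053 [556. 388.] [555. 394.] [548. 387.]
0.0347 [550. 311.] [549. 317.] [542. 311.]
0.0607 [547. 260.] [545. 265.] [538. 259.]
hole at 1.8,-1.4 [561. 420.]
```

{"name": "move_arm", "arguments": {
  "motion": [
    [[0.5, 0, 3], [0, 0, 0]],
    [[1, 0, 6], [0, 0, 0]],
    [[1, 0, 9], [0, 0, 0]],
    [[1, 0, 11], [0, 0, 0]],
    [[1, 0, 11], [0, 0, 0]],
    [[1, 0, 11], [0, 0, 0]]
  ]
}}

```text
time_s: 16.9
position: [0.5621, 0.2778, 0.0544]
ee_rot: [[-0.257, 0.966, 0.005], [0.966, 0.257, -0.003], [-0.004, 0.004, -1.0]]
contact_force: [-0.6, -0.7, -0.9]
opening: 0.0182
```

```bash
python3 - <<'E'
from h import *
import cv2
camera("side"); camera("side")
go([.5624,.277,.052],15); im=camera("wrist"); sd=camera("side")
z=lambda a,w,h: cv2.resize(a,(w,h),interpolation=cv2.INTER_CUBIC)
o=np.hstack([z(im[190:290,270:370],500,500),z(sd[300:350,240:270],300,500)])
cv2.imwrite("pics/v7.png",np.clip(o.astype(float)*1.6,0,255).astype(np.uint8))
E
```

```text
t 17.0 pos [0.5623 0.2779 0.0547] f [ 0.05  0.67 -1.25] op 0.0186
shift [-0.9 -0.1  2.7] turn [ 0.28  0.23 -0.09]
```

I've used all 12 views, so from here I'll measure from pixel profiles.

```bash
python3 - <<'E'
from h import *
import cv2
v=cv2.imread("pics/v7.png"); w=cv2.cvtColor(v[:,:500],cv2.COLOR_BGR2GRAY); g=cv2.resize(cv2.GaussianBlur(w,(5,5),0),(50,50),interpolation=cv2.INTER_AREA)
print("each cell 2px; rows 190.., cols 270..")
for i in range(0,34): print(190+2*i,' '.join('%3d'%x for x in g[i,4:44]))
E
```

```text
each cell 2px; rows 190.., cols 270..
190 217 222 232 230 229 228 229 234 234 234 228 224 224 230 232 233 234 232 232 233 238 240 236 232 228 235 243 240 233 231 233 230 231 232 235 233 228 229 233 237
192 222 226 234 228 229 229 231 235 236 233 226 227 226 229 232 236 234 235 231 232 240 240 237 230 232 238 242 238 231 234 231 232 232 235 237 232 227 228 235 237
194 209 217 218 217 219 217 220 221 223 220 214 212 213 218 222 221 222 220 218 221 230 237 230 228 228 236 240 235 228 230 229 228 230 235 235 225 222 228 232 236
196 113 116 115 112 115 114 113 116 114 115 113 113 111 110 116 115 116 114 113 115 126 139 137 135 138 137 140 137 135 136 134 135 135 136 135 133 133 135 140 141
198  48  50  50  49  49  48  49  49  49  49  47  50  51  49  49  49  51  49  49  50  49  48  50  49  50  49  50  51  47  51  51  51  50  51  49  51  49  49  50  48
200  48  53  48  52  51  47  47  49  51  50  49  50  54  51  54  53  51  49  53  49  49  51  49  53  53  53  51  50  50  51  50  50  52  47  51  52  50  53  51  51
202  51  49  48  51  49  48  51  51  53  52  51  50  52  53  50  50  50  51  5
[... 3813 characters left out ...]
 146 146 139 134 133 133 134 137 134 135 135
250 138 134 134 136 137 135 133 118  79  98 129 137 138 144 141 132 118 111 110 105 106 108 106 110 119 129 133 133 135 139 149 147 135 134 135 136 138 134 135 136
252 134 135 136 137 136 134 125  81  74 118 139 156 166 157 143 130 118 115 109 109 105 106 103 105 108 113 124 131 134 135 143 155 142 133 132 134 137 136 136 138
254 136 134 136 135 137 137 106  64  64 116 156 179 173 159 139 129 116 113 111 106 106 106 107 104 108 106 106 118 134 131 123 148 153 139 135 135 135 135 134 135
256 139 134 137 137 135 125  82  56  52 114 183 182 167 153 139 127 118 113 109 109 104 107 108 104 105 104 103 107 120 125 116 136 159 142 136 136 139 134 137 135
```

The profile puts the hole rim apex at row 238 and the spindle bottom apex at row 247.5, both centred on column 317. That means about +1.3 mm along tool x and no lateral shift.

{"name": "move_arm", "arguments": {
  "motion": [
    [[1.3, 0, 0], [0, 0, 0]],
    [[1.3, 0, 2], [0, 0, 0]],
    [[1.3, 0, 4], [0, 0, 0]],
    [[1.3, 0, 5], [0, 0, 0]],
    [[1.3, 0, 6], [0, 0, 0]],
    [[1.3, 0, 6], [0, 0, 0]]
  ]
}}

```text
time_s: 17.6
position: [0.5619, 0.279, 0.0484]
ee_rot: [[-0.257, 0.966, 0.005], [0.966, 0.257, -0.003], [-0.004, 0.005, -1.0]]
contact_force: [0.4, 0.6, -1.6]
opening: 0.0187
```

{"name": "move_arm", "arguments": {
  "motion": [
    [[0, 0, 1], [0, 0, 0]],
    [[0, 0, 2], [0, 0, 0]],
    [[0, 0, 3], [0, 0, 0]],
    [[0, 0, 3], [0, 0, 0]]
  ]
}}

```text
time_s: 17.93
position: [0.5618, 0.279, 0.0452]
ee_rot: [[-0.257, 0.966, 0.005], [0.966, 0.257, -0.003], [-0.004, 0.004, -1.0]]
contact_force: [0.6, -0.1, -1.8]
opening: 0.0184
```

{"name": "move_arm", "arguments": {
  "motion": [
    [[0, 0, 1], [0, 0, 0]],
    [[0, 0, 2], [0, 0, 0]],
    [[0, 0, 3], [0, 0, 0]],
    [[0, 0, 4], [0, 0, 0]],
    [[0, 0, 4], [0, 0, 0]]
  ]
}}

```text
time_s: 18.35
position: [0.5618, 0.2789, 0.041]
ee_rot: [[-0.257, 0.966, 0.005], [0.966, 0.257, -0.003], [-0.004, 0.004, -1.0]]
contact_force: [-0.4, 0.6, -1.0]
opening: 0.0189
```

{"name": "move_arm", "arguments": {
  "motion": [
    [[0, 0, 1], [0, 0, 0]],
    [[0, 0, 2], [0, 0, 0]],
    [[0, 0, 3], [0, 0, 0]],
    [[0, 0, 4], [0, 0, 0]],
    [[0, 0, 4], [0, 0, 0]]
  ]
}}

```text
time_s: 18.77
position: [0.5618, 0.2789, 0.0368]
ee_rot: [[-0.257, 0.966, 0.005], [0.966, 0.257, -0.003], [-0.004, 0.004, -1.0]]
contact_force: [-0.0, -0.1, -1.6]
opening: 0.0183
```

{"name": "move_arm", "arguments": {
  "motion": [
    [[0, 0, 1], [0, 0, 0]],
    [[0, 0, 2], [0, 0, 0]],
    [[0, 0, 3], [0, 0, 0]],
    [[0, 0, 4], [0, 0, 0]],
    [[0, 0, 4], [0, 0, 0]]
  ]
}}

```text
time_s: 19.18
position: [0.5617, 0.2788, 0.0325]
ee_rot: [[-0.257, 0.966, 0.005], [0.966, 0.257, -0.003], [-0.004, 0.004, -1.0]]
contact_force: [-0.1, -0.3, -1.3]
opening: 0.0185
```

{"name": "move_arm", "arguments": {
  "motion": [
    [[0, 0, 1], [0, 0, 0]],
    [[0, 0, 2], [0, 0, 0]],
    [[0, 0, 3], [0, 0, 0]],
    [[0, 0, 4], [0, 0, 0]],
    [[0, 0, 5], [0, 0, 0]],
    [[0, 0, 6], [0, 0, 0]],
    [[0, 0, 6], [0, 0, 0]]
  ]
}}

```text
time_s: 19.77
position: [0.5617, 0.2788, 0.0263]
ee_rot: [[-0.257, 0.966, 0.005], [0.966, 0.257, -0.003], [-0.004, 0.004, -1.0]]
contact_force: [0.7, -0.1, -1.5]
opening: 0.0188
```

{"name": "move_arm", "arguments": {
  "motion": [
    [[0, 0, 1], [0, 0, 0]],
    [[0, 0, 2], [0, 0, 0]],
    [[0, 0, 3], [0, 0, 0]],
    [[0, 0, 4], [0, 0, 0]],
    [[0, 0, 5], [0, 0, 0]],
    [[0, 0, 5], [0, 0, 0]]
  ]
}}

```text
time_s: 20.27
position: [0.5617, 0.2787, 0.0211]
ee_rot: [[-0.257, 0.966, 0.004], [0.966, 0.257, -0.003], [-0.004, 0.003, -1.0]]
contact_force: [0.2, -0.3, -1.2]
opening: 0.0186
```

{"name": "move_arm", "arguments": {
  "motion": [
    [[0, 0, 1], [0, 0, 0]],
    [[0, 0, 2], [0, 0, 0]],
    [[0, 0, 2], [0, 0, 0]]
  ]
}}

```text
time_s: 20.52
position: [0.5616, 0.2787, 0.0189]
ee_rot: [[-0.257, 0.966, 0.004], [0.966, 0.257, -0.003], [-0.004, 0.003, -1.0]]
contact_force: [1.8, 0.8, -1.3]
opening: 0.0186
```

{"name": "move_arm", "arguments": {
  "motion": [
    [[0, 0, 1], [0, 0, 0]],
    [[0, 0, 2], [0, 0, 0]],
    [[0, 0, 2], [0, 0, 0]]
  ]
}}

```text
time_s: 20.77
position: [0.5617, 0.2787, 0.0169]
ee_rot: [[-0.257, 0.966, 0.004], [0.966, 0.257, -0.003], [-0.004, 0.003, -1.0]]
contact_force: [0.7, -1.2, -0.6]
opening: 0.0189
```

{"name": "move_arm", "arguments": {
  "motion": [
    [[0, 0, 1], [0, 0, 0]],
    [[0, 0, 1.5], [0, 0, 0]],
    [[0, 0, 1.5], [0, 0, 0]]
  ]
}}

```text
time_s: 21.02
position: [0.562, 0.2788, 0.0167]
ee_rot: [[-0.257, 0.966, 0.005], [0.966, 0.257, -0.003], [-0.004, 0.004, -1.0]]
contact_force: [-4.7, -2.0, 12.5]
opening: 0.0186
```

Stopped at TCP z 0.0167, and the floor was expected at about 0.015. I'll ease off and release.

{"name": "move_arm", "arguments": {
  "motion": [
    [[0, 0, 0], [0, 0, 0]],
    [[0, 0, 0], [0, 0, 0]],
    [[0, 0, 0], [0, 0, 0]]
  ]
}}

```text
time_s: 21.27
position: [0.5621, 0.2788, 0.0167]
ee_rot: [[-0.257, 0.966, 0.005], [0.966, 0.257, -0.003], [-0.004, 0.004, -1.0]]
contact_force: [-0.5, -0.9, 3.6]
opening: 0.0187
```

{"name": "move_arm", "arguments": {
  "motion": [
    [[0, 0, 0], [0, 0, 0]],
    [[0, 0, 0], [0, 0, 0]],
    [[0, 0, 0], [0, 0, 0]],
    [[0, 0, 0], [0, 0, 0]],
    [[0, 0, 0], [0, 0, 0]]
  ],
  "claw": 0.1
}}

```text
time_s: 21.68
position: [0.562, 0.2789, 0.0166]
ee_rot: [[-0.257, 0.966, 0.005], [0.966, 0.257, -0.003], [-0.004, 0.004, -1.0]]
contact_force: [-0.1, -0.7, -0.1]
opening: 0.0384
```

{"name": "move_arm", "arguments": {
  "motion": [
    [[0, 0, -5], [0, 0, 0]],
    [[0, 0, -15], [0, 0, 0]],
    [[0, 0, -30], [0, 0, 0]],
    [[0, 0, -50], [0, 0, 0]],
    [[0, 0, -75], [0, 0, 0]],
    [[0, 0, -100], [0, 0, 0]],
    [[0, 0, -125], [0, 0, 0]],
    [[-15, 0, -140], [0, 0, 0]],
    [[-40, 0, -140], [0, 0, 0]],
    [[-55, 0, -140], [0, 0, 0]]
  ]
}}

```text
time_s: 22.52
position: [0.5763, 0.225, 0.159]
ee_rot: [[-0.257, 0.966, 0.008], [0.966, 0.257, -0.002], [-0.004, 0.007, -1.0]]
contact_force: [-0.7, 0.7, -0.2]
opening: 0.0382
```

```bash
python3 - <<'E'
from h import *
import cv2
for i in range(4): camera("side")
go([.567,.2265,.156],15); c=get_calibration("wrist"); im=camera("wrist"); p=[.5610,.2783]
print("expected px: mouth",proj(c,[*p,.045]).round(1),"top seated",proj(c,[*p,.076]).round(1),"top rot parked", proj(c,[.576,.2245,.076]).round(1))
g=cv2.cvtColor(im,cv2.COLOR_BGR2GRAY); g=cv2.GaussianBlur(g,(3,3),0)
m=(g>110).astype(np.uint8); m[:, :290]=0; m[:,366:]=0; m[:125]=0
n,l,st,ce=cv2.connectedComponentsWithStats(m)
for i in range(1,n):
    if st[i,4]>60: print(st[i],ce[i].round(1))
print(g[130:250:4,296:362:3])
E
```

```text
t 22.72 pos [0.5752 0.226  0.1567] f [ 0.12  1.02 -0.01] op 0.0388
shift [ 2.6 -7.8  0.7] turn [ 0.2   0.23 -0.15]
expected px: mouth [318.5 157.3] top seated [318.6 160. ] top rot parked [319.5 235.9]
[ 290  125   76  289 6597] [340.1 325.9]
[301 140  33  34 887] [316.7 156.2]
[302 211  33  37 765] [316.4 229.3]
[[ 89  88  89  88  88  87  88  87  87  88  88  88  88  88  88  89  87  88
   86  88 103 142]
 [ 87  88  88  87  86  87  88  87  89  88  89  87  87  86  86  88  89  87
   88  88 105 143]
 [ 89  87  88  86  76  67  78  80  79  79  83  88  87  87  88  87  88  88
   88  87 108 146]
 [ 88  87  77  63 133 170 180 176 179 170 119  89  89  87  87  89  87  88
   87  88 114 146]
 [ 88  78  59 160 175 155 151 135 118 127 171 156  90  94  89  88  89  88
   88  87 115 148]
 [ 86  54 148 185 185 183 185 185 183 160 109 172 139  91  92  87  89  88
   87  88 121 147]
 [ 81  51 173 202 186 184 186 185 183 185 160 110 164  88  95  87  87  87
   88  88 122 145]
 [ 81  60 180 205 183 184 184 185 183 186 180 104 160  82  96  88  87  88
   86  87 125 145]
 [ 85  45 150 204 185 185 185 184 184 187
[... 1305 characters left out ...]
3 164  88  95  88  88  86  87
   87 102 144 143]
 [ 87  47  89 177 138 109 113 112 100  78  70 146 148  94  90  88  88  87
   87 104 142 142]
 [ 87  45 123 173 162 179 171 173 166 131  91 107 165  93  91  87  88  87
   87 106 142 141]
 [ 87  57  90 183 196 180 181 183 183 181 156  99 157  97  86  87  87  86
   86 108 142 142]
 [ 87  78  52 183 190 181 182 181 180 182 179 107  98  91  86  87  86  85
   86 112 142 140]
 [ 88  83  76 123 191 181 182 181 182 181 175  94  86  82  86  87  86  86
   86 112 141 138]
 [ 87  84  84  88 162 187 182 179 182 177 124  84  83  83  86  87  87  86
   86 117 141 141]
 [ 86  85  83  86  84 111 143 147 130 103  85  82  85  84  85  88  85  86
   86 118 139 141]]
```

```bash
python3 - <<'E'
from rig import *
print(hand_in()); s=get_state(); print(s["time_s"],s["contact_force"])
E
```

```text
the job is handed in; nothing more can be done
None
the job is handed in; nothing more can be done
```

The spindle stands in the free end hole of the rack, on the tub side, and the job is handed in at about 23 s of the 64 s allowed. `hand_in()` gave no verdict.

**Pressing:** I held the tab down for well over a second. The wrist read about 16–17 N vertically (about 18 N in all), with a sink of about 28 mm. The side view then showed the spindle raised.

**Drawing out and placing:** I gripped the spigot at 35 N, drew the spindle up clear of the guide and lowered it into the hole. It met no force until the floor, where the reading peaked near 12.5 N. I eased that to about 4 N before opening the fingers.

**Last checks:**
- **Position:** in the final wrist image the spindle's centre is within about 2 px (around 1 mm) of the expected hole centre.
- **Depth:** its body ring is about the same size as on the parked spindle beside it, so it looks fully seated. It stopped at TCP z 0.0167, against 0.015 expected.
- **Arm:** it is about 0.15 m up with the fingers open, touching nothing.

**What disagreed:**
- **Fingertips:** they are about 40 mm behind the stated TCP. Both the pictures and the first contact with the tab showed this, so I worked from contact force and images instead.
- **Hole position:** the top camera put the hole 3–4 mm away from the wrist camera's estimate. I followed the wrist view, and the insertion went in cleanly.
- **Side view:** it suggested the held spindle leaned slightly, which the wrist view did not confirm.
- **Picture limit:** I used all 12 views before the insertion, so the last two checks used pixel values rather than viewed images.

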